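Catch the falling case lid and lower it shut

ROBOT

A 6-joint arm with a two-finger parallel gripper is mounted at the origin on the work surface. World frame = base frame: x ahead of the robot, y to its left, z up, the work surface at z = 0. Lengths are in m, angles in rad, forces in N, time in s.
With the tool pointing down it reaches from about 0.325 to 0.775 m from the base axis. Payload 5.5 kg.
Tool frame: the origin (TCP) lies between the finger pads; the fingertips stand 22 mm ahead of it and the grasp point (between the pads) lies 3 mm ahead of it; z points along the fingers, y is the direction in which the jaws open and shut (so a half turn about z gives the same grasp; the last joint's range is limited). The gripper opens to 85 mm and grips with 20 to 120 N. Pads are 22 mm wide; open, the fingers measure 114 mm over their backs; the gripper's body (76 mm by 85 mm) begins 54 mm behind the grasp point. The pads swing forward as they close: fully open they stand 13 mm farther back than shut.
Start: joints at [-1.197, 0.091, 1.231, -0, 1.82, -0.057], TCP at [0.251, -0.545, 0.253] pointing down, gripper open.
Joint ranges: [-2.87, 2.87], [-0.86, 2.18], [0.17, 2.46], [-1.51, 4.65], [0.06, 2.69], [-2.65, 2.65]. Speed limits (rad/s): [2.57, 2.57, 3.01, 3.14, 3.14, 3.14].

INTERFACE

Orientations are given as a 3x3 rotation matrix whose columns are the frame's x, y, z axes.
In Python, from bench import robot gives the robot as it stands. The module is installed in compiled form; this text tells all that it offers.
- The arm moves only by the tool carry_out, never from a script. Its argument "series" is a list of rows, each a list of 4 numbers: the shift along the tool's x, y, z in cm, then the turn about the tool's z in degrees. In form: [[tx, ty, tz, yaw], ...]. A call has exactly 10 rows; each row shifts and turns the pose as measured when the row begins, along the tool's axes as they then stand; what a row does not reach is not made up. A row lasts 1/10 s, in which the tool goes at most 50 mm and 8.59 degrees, less where a joint would pass 70% of its speed; a pose out of reach is approached as far as the arm can. A call with a gripper value outside its range is refused whole. "claw" is the closure in counts, from 0 (fully open) to 255 (shut), set as the call begins (left out, the last holds). The fingers move at their own pace and stop on an object; "squeeze" is the grip in N (left out, the last holds). Time passes only in rows, so rows that do not move let the fingers close, or fill a call up. It gives the time, the measured TCP pose, the force and the opening at its end, in the units of the state.
- robot.get_obs(): the state, without advancing time (a new reading comes with each control period).
- robot.camera(name): name is "side" or "top" or "wrist"; returns the picture (420x560x3 uint8, blue, green, red); there is no depth.
- robot.camera_info(name): a dict with "intrinsics" (3x3 intrinsics, pixels), "rvec" (rotation vector, rad) and "tvec" (3), from world to camera coordinates, as OpenCV has them. Camera axes: x right, y down, z forward; pixel columns grow to the right and rows downward; lengths in m; the calibration is good to about 2 mm. A picture is of the moment at which its call begins: read the wrist's pose just before it. camera_info takes no time and is no camera call; for the wrist camera it gives the pose at the moment of the call.
- robot.close_job(): hands the job in, once; it reports no verdict.
The state is a dict: "clock": time; "q": joint angles; "qvel": joint speeds; "effort": joint torques, N m; "ee_pos": TCP position; "ee_rot": TCP orientation; "force": force on the tool from outside, world axes, zero at the start; "moment": the same for the moment, N m; "finger_gap": finger opening in m.
Only numpy, scipy, OpenCV 4.12 (cv2) and the standard library are available. Lean on these libraries where they do the work, as an engineer would, in place of code of your own. Each camera call takes 0.05 s, during which the arm holds its last target.

TASK

Close the bead case without a bang: with a finger, tip its open lid forward past upright so that it begins to fall, catch it from below on a finger so that it comes to rest there well forward of upright and well short of shut, then lower it slowly (two or three centimetres a second) on the finger until it lies fully shut, and take the hand away. Never grip or force the lid, and do not let it drop at any point near the case; leave the other things on the table where they stand.

Things in the scene. Friction and masses are not known exactly. Their poses are not given: they have to be found in the camera images.
- case: Open-topped wooden bead case, fixed to the table: 120 mm deep (its x), 180 mm wide (its y), 75 mm high, walls 8 mm, coloured beads inside. Origin at the centre of its underside; its x axis points from the front wall to the hinge side, mostly towards the robot's left, z up.
- lid (a joint): Hinge angle of the case's lid, rad: 0 shut, 1.57 upright, 1.78 on its back stop (it starts leaning back). Stiff, damped hinge: near upright the lid stays where left (under 5 N at the free edge tips it); below about 1.37 it falls by itself, slowly at first (about 0.1 rad/s at 1.3), landing at 0.55 to 0.8 rad/s if not caught, some 3 to 6 s in all. Lid mass about 0.42 kg.
- lid_edge (a point): Middle of the lid's free edge, on the underside (the face that lies on the case when shut). The lid is a dark wooden frame with a clear pane, 140 mm from hinge axis to free edge, 184 mm wide, 10 mm thick. Shut, this edge is 20 mm in front of the case's front wall and 75 mm above the table, so a finger fits under the overhang.
- hinge_mid (a point): Middle of the lid's hinge axis, on the top of the case's far wall, level with the lid's underside: 75 mm above the table, 60 mm along the case's x from its origin; the axis runs along the case's y.
- red_spool: Bystander: spool with red winding, 38 mm across, 40 mm high, standing near one of the case's front corners. Origin at the centre of its underside.
- blue_spool: Bystander: spool with blue winding, 38 mm across, 40 mm high, standing near one of the case's front corners. Origin at the centre of its underside.
- glue_jar: Bystander: amber glass jar, 52 mm across, 65 mm high, beside the case. Origin at the centre of its underside.
- terracotta_pot: Bystander: small terracotta pot filled level to the rim, 82 mm across, 65 mm high, beside the case. Origin at the centre of its underside.
- brush_cup: Bystander: blue cup with brushes, 68 mm across, 180 mm high, to the left of the work. Origin at the centre of its underside.
- small_driver: Bystander: small orange screwdriver, 160 mm long, lying to the left of the work. Origin under its middle.
Not all that is in view belongs to the job. Of the things that look like the case, the larger one is meant.

How it is judged:
On the way, in this order (a step that is already met when the one before it is completed fails the run):
1. the lid has been tipped forward past upright (value of joint lid below 1.4 rad), for 0.05 s.
2. the lid rests still on the fingers part-way down between 7 and 69 degrees open (value of joint lid between 0.12 and 1.2 rad and velocity of joint lid above -0.06 rad/s and contact force between the fingers and case above 0.3 N), for 0.2 s.
At the end, for the whole second after the job is handed in: The lid lies shut (within 0.02 rad, 2.8 mm at its free edge) and still, and every bystander stands within 20 mm of where it was (value of joint lid below 0.02 rad and velocity of joint lid between -0.02 and 0.02 rad/s and distance of each of red_spool, blue_spool, glue_jar, terracotta_pot, brush_cup, small_driver from where it was at the start of the episode below 0.02 m); the robot touches nothing.
It fails at once if the lid drops instead of being lowered: faster than 0.42 rad/s (59 mm/s at its edge) while 4 to 21 mm from shut (value of joint lid between 0.03 and 0.15 rad and velocity of joint lid below -0.42 rad/s).
It fails at once if the lid or case is gripped or forced (over 30 N from the fingers) (contact force between the fingers and case above 30 N).
It fails at once if a bystander is moved, lifted or carried (over 20 mm) (distance of any of red_spool, blue_spool, glue_jar, terracotta_pot, brush_cup, small_driver from where it was at the start of the episode above 0.02 m).
It also fails if it takes over 58 s, if anything falls off the work surface, if the arm or the gripper's body presses on something with over 40 N, if the wrist force passes 120 N, or if a joint passes its speed limit or range.

## Working session

There is one attempt and no reset: what is moved stays moved. The work goes in short steps, Python scripts to look and compute and a tool call to move; the robot and the scene stay as the last step left them, time stands still between calls to the robot, and variables do not carry over. Pictures are saved under pics/ and viewed, and the job is handed in when it is done.

Besides the shell and the picture viewer there is one more tool, called after ">>>" by a JSON object that holds its "name" and its "arguments", one argument or row to a line. carry_out: Moves the arm, as the interface text tells. Its arguments: {"type":"object","properties":{"series":{"type":"array","items":{"type":"array","items":{"type":"number"}}},"claw":{"type":"number"},"squeeze":{"type":"number"}},"required":["series"]}

```bash
mkdir -p pics; python3 - <<'E'
from bench import robot
import cv2
o=robot.get_obs()
print(o)
for n in ["side","top","wrist"]:
    i=robot.camera_info(n); print(n,i)
    cv2.imwrite(f"pics/{n}0.png",robot.camera(n))
E
```

```text
{'clock': 0.0, 'q': array([-1.19671708e+00,  9.18675418e-02,  1.23190228e+00,  3.28251331e-05,
        1.81975603e+00, -5.66988870e-02]), 'qvel': array([ 0.00034206, -0.00099598, -0.00098582, -0.00083074,  0.0005213 ,
       -0.00067921]), 'effort': array([ 7.77978983e-06, -4.58732522e+01, -4.18023849e+01, -1.20996046e-04,
        1.18357711e-02,  5.36059176e-06]), 'ee_pos': array([ 0.25047115, -0.54496726,  0.25213634]), 'ee_rot': array([[ 9.08637775e-01,  4.17584646e-01, -6.76808406e-04],
       [ 4.17585170e-01, -9.08635981e-01,  1.81113356e-03],
       [ 1.41329095e-04, -1.92828952e-03, -9.99998131e-01]]), 'force': array([-0.14224506, -0.11608002,  0.35664274]), 'moment': array([ 0.00938045, -0.00821415,  0.01853716]), 'finger_gap': 0.08533502713901955}
side {'intrinsics': array([[435.42042438,   0.        , 283.62735733],
       [  0.        , 435.42042438, 205.28466369],
       [  0.        ,   0.        ,   1.        ]]), 'rvec': array([ 2.22919679, -0.11562889,  0.08044408]), 'tvec': array([-0.5527457 ,  0.14914796,  0.93029938])}
top {'intrinsics': array([[513.53750051,   0.        , 280.0496729 ],
       [  0.        , 513.53750051, 206.69152563],
       [  0.        ,   0.        ,   1.        ]]), 'rvec': array([ 2.06462063, -2.16033   ,  0.23758501]), 'tvec': array([0.13801305, 0.57511276, 1.31160039])}
wrist {'intrinsics': array([[320.65491706,   0.        , 282.20396319],
       [  0.        , 320.65491706, 207.53326316],
       [  0.        ,   0.        ,   1.        ]]), 'rvec': array([-2.40197925,  1.53968046,  0.25942402]), 'tvec': array([-0.59914966, -0.04094373,  0.38134264])}
```

View pics/side0.png

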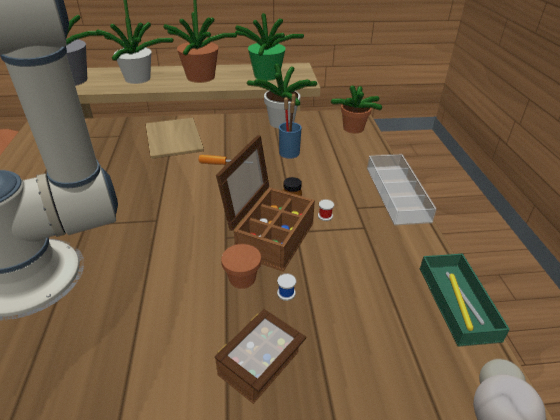

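View pics/top0.png

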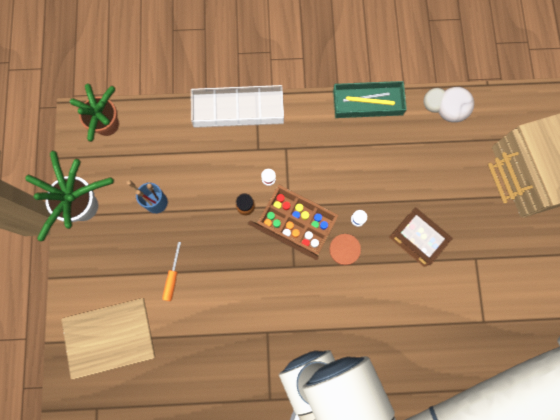

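View pics/wrist0.png

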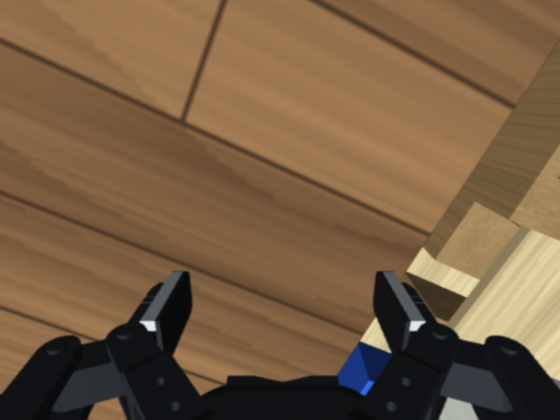

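```bash
cat > h.py <<'E'
import numpy as np, cv2
from bench import robot
def P(n):
    i=robot.camera_info(n); return i["intrinsics"],np.array(i["rvec"]),np.array(i["tvec"])
def ray(n,uv,z):
    K,r,t=P(n);R=cv2.Rodrigues(r)[0];c=-R.T@t
    d=R.T@np.linalg.inv(K)@np.array([uv[0],uv[1],1.]);s=(z-c[2])/d[2];return c+s*d
def proj(n,X):
    K,r,t=P(n);return cv2.projectPoints(np.float64(X).reshape(-1,1,3),r,t,K,None)[0][:,0]
E
python3 - <<'E'
from h import *
for n in("top","side"):
    K,r,t=P(n);R=cv2.Rodrigues(r)[0];print(n,-R.T@t)
    print(proj(n,[[0,0,0],[.5,0,0],[.5,.2,0],[.5,-.2,0]]))
a=cv2.imread("pics/top0.png")[150:290,210:390];cv2.imwrite("pics/topc.png",cv2.resize(a,None,fx=4,fy=4,interpolation=cv2.INTER_CUBIC))
a=cv2.imread("pics/side0.png")[130:310,200:350];cv2.imwrite("pics/sidec.png",cv2.resize(a,None,fx=3.3,fy=3.3,interpolation=cv2.INTER_CUBIC))
E
```

```text
top [0.28974861 0.13224891 1.40308725]
[[334.08661782 431.86831943]
 [321.74236569 238.21261435]
 [249.30233    241.4506949 ]
 [393.87903221 234.98809445]]
side [ 0.46543296 -0.69972851  0.69784098]
[[ 24.91841554 275.09237047]
 [258.75816956 259.33339241]
 [253.61762223 205.05759829]
 [265.85665588 334.28182841]]
```

View pics/topc.png

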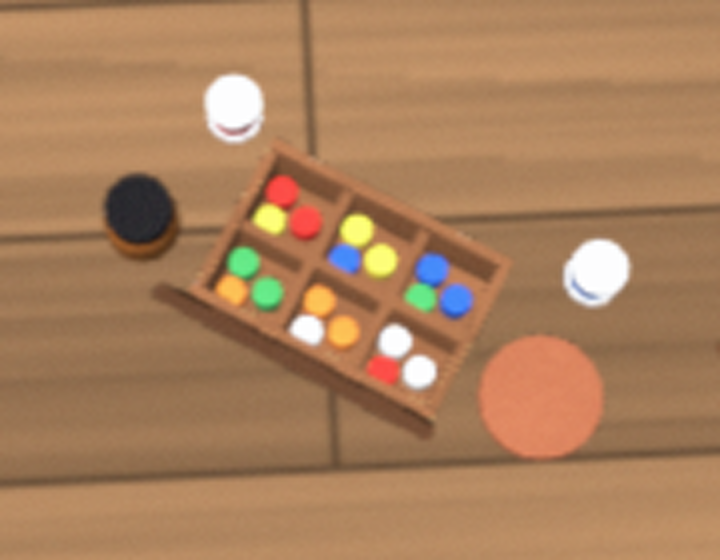

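View pics/sidec.png

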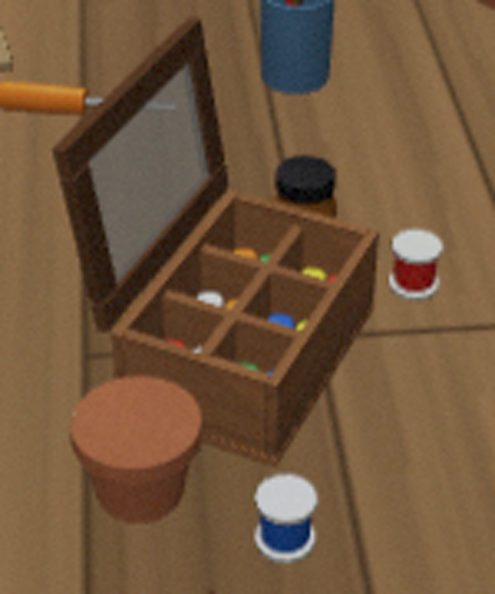

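```bash
cat > fit.py <<'E'
from h import *
from scipy.optimize import least_squares
T=lambda p:(p[0]/4+210-.4,p[1]/4+150-.4)
S=lambda p:(p[0]/3.3+200-.35,p[1]/3.3+130-.35)
# local corners (x,y): front -0.06 ; case x dir=(c,s), y=(-s,c)
obs=[("top",(-.06,'a'),T((275,141))),("top",(-.06,'b'),T((512,262))),
("side",(-.06,'a'),S((379,234))),("side",(-.06,'b'),S((275,382))),("side",(.06,'b'),S((114,332))),("side",(.06,'a'),S((230,192)))]
def res(v,full=False):
    x,y,th=v;c,s=np.cos(th),np.sin(th);o=[]
    for n,(lx,k),uv in obs:
        ly=-.09 if k=='a' else .09   # a = left end
        X=[x+c*lx-s*ly,y+s*lx+c*ly,.075]
        o.append(proj(n,X)[0]-uv)
    return np.ravel(o)
for th0 in(2.6,):
    r=least_squares(res,[.55,.1,th0]);print(r.x,np.degrees(r.x[2]),r.fun.round(1).reshape(-1,2))
x,y,th=r.x
def W(lx,ly,z):return np.array([x+np.cos(th)*lx-np.sin(th)*ly,y+np.sin(th)*lx+np.cos(th)*ly,z])
for a in(1.6,1.7,1.78,1.85):
  e=[W(.06-.14*np.cos(a),l,.075+.14*np.sin(a)) for l in(-.092,.092)]
  print(a,e,[(proj("side",p)[0]-(200,130))*3.3 for p in e],[(proj("top",p)[0]-(210,150))*4 for p in e])
for nm,uv,z in [("red",T((234,105)),.04),("blue",T((598,270)),.04),("jar",T((139,208)),.065),("pot",T((541,396)),.065)]:
  X=ray("top",uv,z);d=X[:2]-[x,y];print(nm,X,"local",d@[np.cos(th),np.sin(th)],d@[-np.sin(th),np.cos(th)])
for nm,uv in (("red",(326,209)),("blue",(287,286))):
  X=ray("side",uv,.02);print(nm,X)
np.save("pose.npy",r.x)
E
python3 fit.py
```

```text
[0.54391661 0.06636593 2.60606942] 149.3167788795476 [[ 0.2 -1.4]
 [ 1.1 -0.5]
 [-0.1 -1.4]
 [ 0.3  0.8]
 [-1.4 -0.3]
 [-0.4 -1.3]]
1.6 [array([0.53574766, 0.17818959, 0.2149403 ]), array([0.4418541 , 0.01994927, 0.2149403 ])] [array([222.82017711,  17.96452188]), array([ 87.93848504, 152.77707359])] [array([172.75571545, 250.89514059]), array([450.31278397, 396.933451  ])]
1.7 [array([0.52375038, 0.18530831, 0.21383307]), array([0.42985682, 0.02706799, 0.21383307])] [array([204.72080147,  15.07783945]), array([ 67.83602979, 148.65211103])] [array([161.47676977, 271.72041135]), array([439.23241062, 418.25669872])]
1.78 [array([0.51425844, 0.19094045, 0.21194752]), array([0.42036488, 0.03270012, 0.21194752])] [array([190.55894881,  14.10507977]), array([ 52.22907125, 146.81673455])] [array([152.62747659, 288.54880994]), array([430.31190155, 435.36370263])]
1.85 [array([0.50608215, 0.19579193, 0.20957853]), array([0.41218859, 0.03755161, 0.20957853])] [array([178.49062554,  14.22190342]), array([ 39.02133003, 146.27466993])] [array([145.07638297, 303.27280507]), array([422.53121516, 450.24147046])]
red [0.67365297 0.14037231 0.04      ] local -0.0738087029020332 -0.1298489247595509
blue [ 0.54705346 -0.10092682  0.04      ] local -0.08806569369184256 0.14227135729194457
jar [0.59816312 0.20651435 0.065     ] local 0.024864400670848927 -0.14820939127655755
pot [ 0.4600777 -0.0526872  0.065    ] local 0.011349858963768514 0.14516814709311618
red [0.67929542 0.14171555 0.02      ]
blue [ 0.5514249  -0.10220287  0.02      ]
```

>>> {"name": "carry_out", "arguments": {
  "series": [
    [2,-2.4,-1,0],
    [3,-3.6,-1,0],
    [3,-3.6,-1,0],
    [3,-3.6,-1,0],
    [3,-3.6,-1,0],
    [3,-3.6,0,0],
    [3,-3.6,0,0],
    [3,-3.6,0,0],
    [3,-3.6,0,0],
    [3,-3.6,0,0]
  ],
  "claw": 255,
  "squeeze": 20
}}

```text
clock: 1.15
ee_pos: [0.3701, -0.0964, 0.3005]
ee_rot: [[0.913, 0.407, -0.003], [0.407, -0.913, 0.01], [0.002, -0.01, -1.0]]
force: [1.2, 0.1, -0.2]
finger_gap: 0.0
```

>>> {"name": "carry_out", "arguments": {
  "series": [
    [3,-3.6,0,0],
    [3,-3.6,0,0],
    [3,-3.6,0,0],
    [3,-3.6,0,0],
    [1,-1.5,0,0],
    [0,0,0,-8],
    [0,0,0,-8],
    [0,0,0,-8],
    [0,0,0,-8],
    [0,0,0,-8]
  ]
}}

```text
clock: 2.15
ee_pos: [0.4232, 0.1181, 0.2992]
ee_rot: [[0.404, 0.915, -0.006], [0.915, -0.404, 0.01], [0.007, -0.01, -1.0]]
force: [0.1, 0.6, 0.5]
finger_gap: -0.0002
```

>>> {"name": "carry_out", "arguments": {
  "series": [
    [0,0,0,-8],
    [0,0,0,-8],
    [0,0,0,-8],
    [0,0,0,-8],
    [0,0,0,-8],
    [0,0,0,-8],
    [0,0,0,-8],
    [0,0,0,-8],
    [0,0,0,-8],
    [0,0,0,-8]
  ]
}}

```text
clock: 3.15
ee_pos: [0.4221, 0.118, 0.296]
ee_rot: [[-0.863, 0.506, -0.012], [0.506, 0.863, 0.009], [0.015, 0.002, -1.0]]
force: [-0.3, -0.2, 0.2]
finger_gap: 0.0001
```

```bash
cat >> h.py <<'E'
def st():
    o=robot.get_obs();p=o["ee_pos"];R=o["ee_rot"]
    x,y,th=np.load("pose.npy");d=p[:2]-[x,y]
    print("t",o["clock"],"p",p.round(4),"local",round(d@[np.cos(th),np.sin(th)],4),round(d@[-np.sin(th),np.cos(th)],4),"yawErr",np.degrees(np.arctan2(R[1,0],R[0,0])-th).round(2),"q",o["q"].round(2),"F",o["force"].round(2),"z",R[:,2].round(3))
E
python3 - <<'E'
from h import *
st()
for n in("side","wrist"): cv2.imwrite(f"pics/{n}1.png",robot.camera(n))
E
```

```text
t 3.15 p [0.4221 0.118  0.296 ] local 0.1311 0.0178 yawErr 0.3 q [ 0.19 -0.32  1.54  0.01  1.94 -0.85] F [-0.28 -0.2   0.2 ] z [-0.012  0.009 -1.   ]
```

View pics/side1.png

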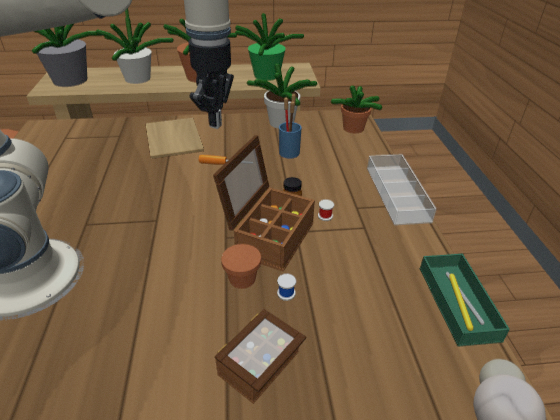

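View pics/wrist1.png

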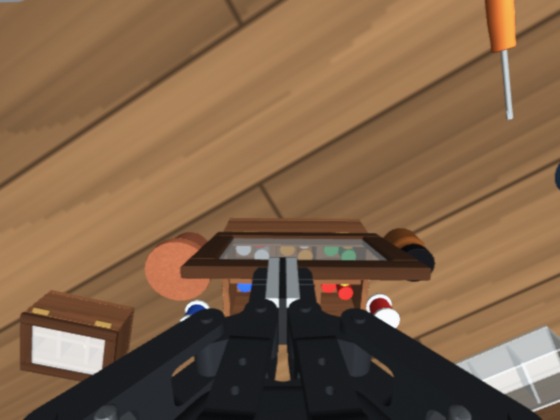

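```bash
python3 - <<'E'
from h import *
o=robot.get_obs();p=o["ee_pos"];R=o["ee_rot"]
for dz in(0,.022): print(proj("side",p+R@[0,0,dz]),proj("wrist",p+R@[0,0,dz]))
x,y,th=np.load("pose.npy");c,s=np.cos(th),np.sin(th)
W=lambda lx,ly,z:[x+c*lx-s*ly,y+s*lx+c*ly,z]
for a in(1.78,):
  for L in(-.092,.092):
    print(proj("wrist",W(.06-.14*np.cos(a),L,.075+.14*np.sin(a))),proj("wrist",W(.06+.01*np.sin(a)-.14*np.cos(a),L,.075+.14*np.sin(a)+.01*np.cos(a)*-1)),proj("wrist",W(-.06,L*90/92,.075)))
K,r,t=P("wrist");Rc=cv2.Rodrigues(r)[0];print(R.T@(-Rc.T@t-p))
a=cv2.imread("pics/side1.png")[60:230,170:320];cv2.imwrite("pics/s1c.png",cv2.resize(a,None,fx=3.5,fy=3.5,interpolation=cv2.INTER_CUBIC))
E
```

```text
[[213.8598126  116.53360726]] [[280.46500494 297.83506303]]
[[214.59920269 126.26779146]] [[280.63847763 272.03507389]]
[[431.00683962 280.49819106]] [[434.27617707 270.01529612]] [[365.21304613 326.26483978]]
[[179.15796058 280.83537351]] [[176.90460706 270.33815478]] [[224.75044913 326.50453504]]
[ 0.08360653  0.00065844 -0.12047794]
```

View pics/s1c.png

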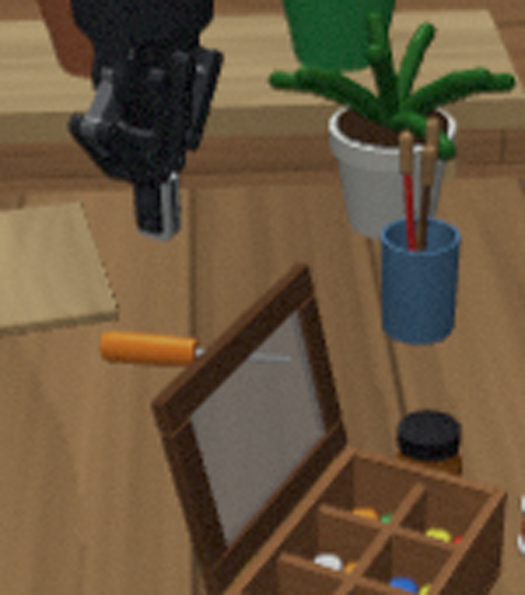

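>>> {"name": "carry_out", "arguments": {
  "series": [
    [0,0.6,2,0],
    [0,0.6,2,0],
    [0,0.6,2,0],
    [0,0,1.5,0],
    [0,0,1.2,0],
    [-0.4,0,0,0],
    [-0.4,0,0,0],
    [-0.3,0,0,0],
    [0,0,0,0],
    [0,0,0,0]
  ]
}}

```text
clock: 4.25
ee_pos: [0.4416, 0.1274, 0.2088]
ee_rot: [[-0.847, 0.531, -0.006], [0.531, 0.847, 0.009], [0.01, 0.004, -1.0]]
force: [0.4, 0.7, 0.4]
finger_gap: -0.0001
```

```bash
python3 - <<'E'
from h import *
st()
a=robot.camera("side")[100:250,180:330];cv2.imwrite("pics/s2c.png",cv2.resize(a,None,fx=4,fy=4,interpolation=cv2.INTER_CUBIC))
E
```

```text
t 4.25 p [0.4416 0.1274 0.2088] local 0.1191 -0.0003 yawErr -1.38 q [ 0.2  -0.29  1.67  0.01  1.77 -0.81] F [0.39 0.71 0.44] z [-0.006  0.009 -1.   ]
```

View pics/s2c.png

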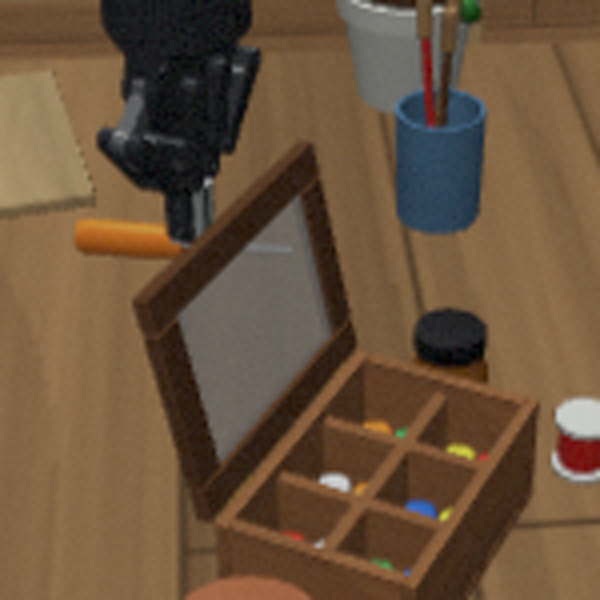

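>>> {"name": "carry_out", "arguments": {
  "series": [
    [-0.5,0,0,0],
    [-0.5,0,0,0],
    [-0.5,0,0,0],
    [-0.5,0,0,0],
    [-0.5,0,0,0],
    [-0.5,0,0,0],
    [-0.5,0,0,0],
    [-0.5,0,0,0],
    [-0.5,0,0,0],
    [0,0,0,0]
  ]
}}

```text
clock: 5.3
ee_pos: [0.4832, 0.1021, 0.2094]
ee_rot: [[-0.848, 0.53, -0.006], [0.53, 0.848, 0.011], [0.011, 0.006, -1.0]]
force: [0.4, 0.4, -0.3]
finger_gap: -0.0
```

```bash
cat > lid.py <<'E'
import sys
from h import *
st()
x,y,th=np.load("pose.npy");c,s=np.cos(th),np.sin(th)
W=lambda lx,ly,z:[x+c*lx-s*ly,y+s*lx+c*ly,z]
im=robot.camera("side");x0,y0=180,100
big=cv2.resize(im[y0:y0+150,x0:x0+150],None,fx=4,fy=4,interpolation=cv2.INTER_CUBIC)
for i,a in enumerate(map(float,sys.argv[2:])):
    e=[(proj("side",W(.06-.14*np.cos(a),l,.075+.14*np.sin(a)))[0]-(x0,y0)+.5)*4 for l in(-.092,.092)]
    cv2.line(big,*[tuple(int(v) for v in k) for k in e],[(0,255,0),(0,0,255),(255,0,0),(0,255,255)][i],1)
cv2.imwrite("pics/"+sys.argv[1]+".png",big)
E
python3 lid.py l1 1.4 1.5
```

```text
t 5.3 p [0.4832 0.1021 0.2094] local 0.0704 0.0003 yawErr -1.32 q [ 0.13 -0.2   1.59  0.01  1.76 -0.88] F [ 0.42  0.42 -0.25] z [-0.006  0.011 -1.   ]
```

View pics/l1.png

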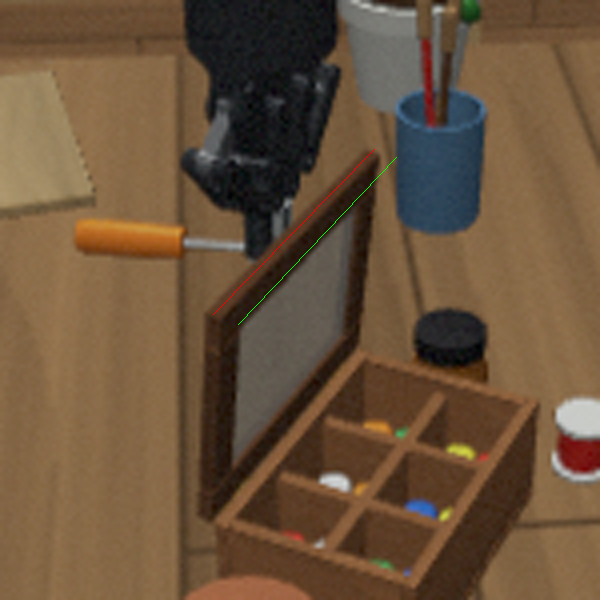

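>>> {"name": "carry_out", "arguments": {
  "series": [
    [-0.6,0,0,0],
    [-0.6,0,0,0],
    [-0.7,0,0,0],
    [0.3,0,-2.5,0],
    [0,0,-2.5,0],
    [0,0,-1,0],
    [-4.5,0,0,0],
    [-4.5,0,0,0],
    [0,0,2,0],
    [0,0,2,0]
  ]
}}

```text
clock: 6.35
ee_pos: [0.5809, 0.0406, 0.2289]
ee_rot: [[-0.848, 0.53, -0.001], [0.53, 0.848, 0.008], [0.005, 0.006, -1.0]]
force: [-0.1, 0.2, -0.0]
finger_gap: -0.0002
```

```bash
python3 lid.py l2 1.3 1.4
```

```text
t 6.35 p [0.5809 0.0406 0.2289] local -0.045 0.0033 yawErr -1.35 q [ 0.01  0.04  1.33  0.01  1.78 -1.  ] F [-0.12  0.21 -0.01] z [-0.001  0.008 -1.   ]
```

View pics/l2.png

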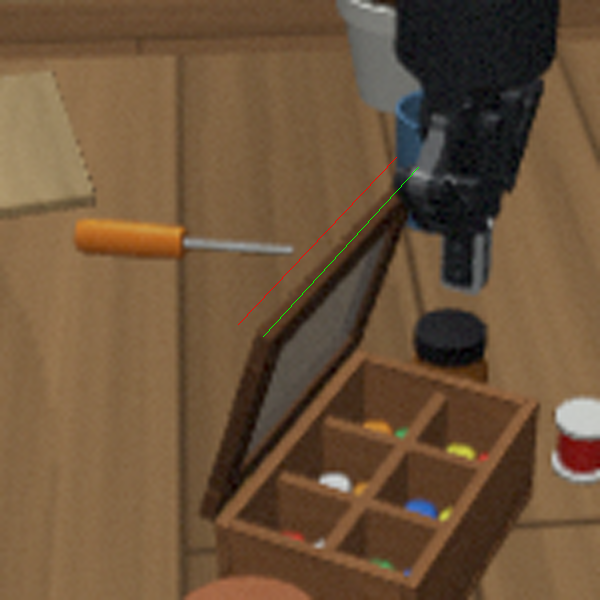

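>>> {"name": "carry_out", "arguments": {
  "series": [
    [0,0,1.2,0],
    [0,0,1.2,0],
    [0,0,1.2,0],
    [0,0,1.2,0],
    [0,0,0,0],
    [0,0,0,0],
    [0,0,0,0],
    [0,0,0,0],
    [0,0,0,0],
    [0,0,0,0]
  ]
}}

```text
clock: 7.4
ee_pos: [0.5798, 0.0409, 0.1749]
ee_rot: [[-0.848, 0.53, -0.003], [0.53, 0.848, 0.007], [0.006, 0.004, -1.0]]
force: [-0.2, -0.1, -0.0]
finger_gap: 0.0001
```

```bash
python3 lid.py l3 0.85 1.1
```

```text
t 7.4 p [0.5798 0.0409 0.1749] local -0.0438 0.0036 yawErr -1.32 q [ 0.01  0.04  1.42  0.01  1.68 -1.  ] F [-0.15 -0.1  -0.01] z [-0.003  0.007 -1.   ]
```

View pics/l3.png

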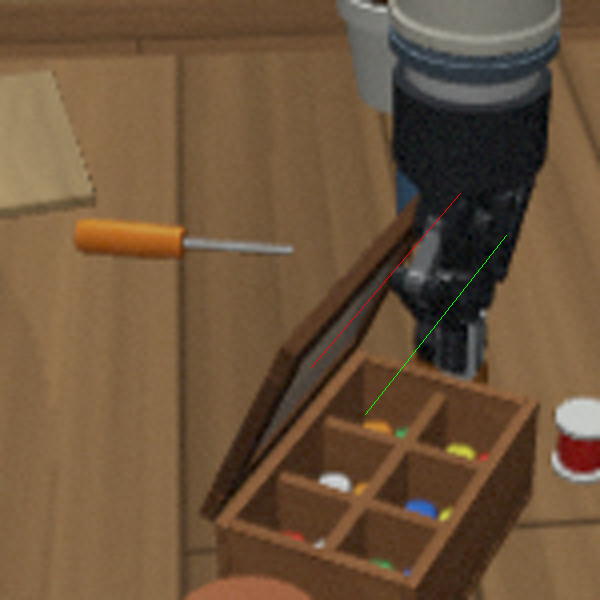

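>>> {"name": "carry_out", "arguments": {
  "series": [
    [0,0,0,0],
    [0,0,0,0],
    [0,0,0,0],
    [0,0,0,0],
    [0,0,0,0],
    [0,0,0,0],
    [0,0,0,0],
    [0,0,0,0],
    [0,0,0,0],
    [0,0,0,0]
  ]
}}

```text
clock: 8.45
ee_pos: [0.5799, 0.0409, 0.175]
ee_rot: [[-0.848, 0.53, -0.003], [0.53, 0.848, 0.007], [0.006, 0.004, -1.0]]
force: [0.3, -0.2, -0.2]
finger_gap: 0.0001
```

```bash
python3 lid.py l4 0.85 1.1
```

```text
t 8.45 p [0.5799 0.0409 0.175 ] local -0.0439 0.0036 yawErr -1.32 q [ 0.01  0.04  1.42  0.01  1.68 -1.  ] F [ 0.31 -0.24 -0.18] z [-0.003  0.007 -1.   ]
```

View pics/l4.png

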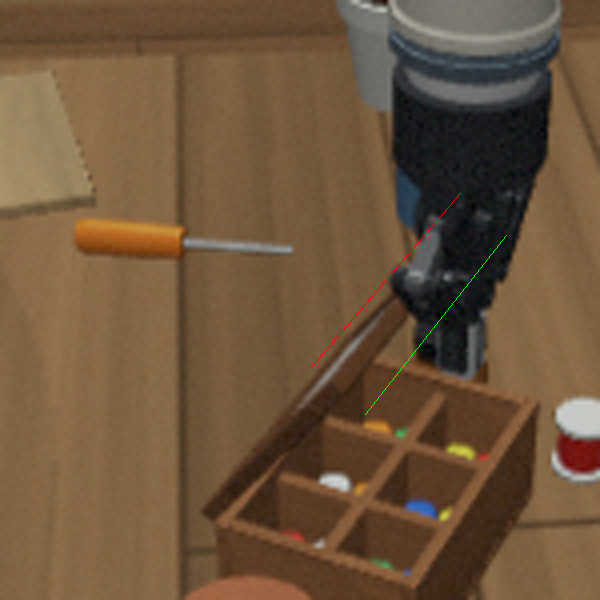

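>>> {"name": "carry_out", "arguments": {
  "series": [
    [0,0,0,0],
    [0,0,0,0],
    [0,0,0,0],
    [0,0,0,0],
    [0,0,0,0],
    [0,0,0,0],
    [0,0,0,0],
    [0,0,0,0],
    [0,0,0,0],
    [0,0,0,0]
  ]
}}

```text
clock: 9.5
ee_pos: [0.5802, 0.0406, 0.1747]
ee_rot: [[-0.848, 0.53, -0.002], [0.53, 0.848, 0.006], [0.005, 0.004, -1.0]]
force: [0.2, 0.1, 0.1]
finger_gap: 0.0002
```

```bash
python3 lid.py l5 0.85 0.7;python3 - <<'E'
from h import *
cv2.imwrite("pics/w5.png",robot.camera("wrist"))
E
```

```text
t 9.5 p [0.5802 0.0406 0.1747] local -0.0443 0.0036 yawErr -1.34 q [ 0.01  0.04  1.42  0.01  1.68 -1.  ] F [0.25 0.11 0.14] z [-0.002  0.006 -1.   ]
```

View pics/l5.png

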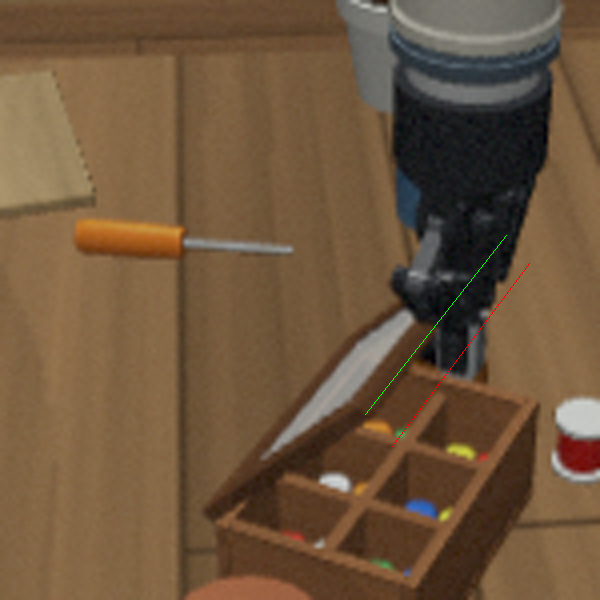

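View pics/w5.png

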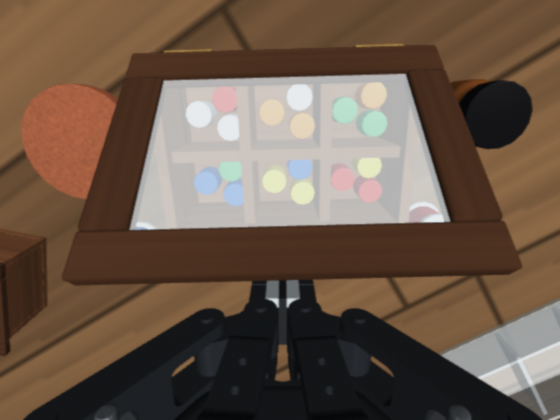

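>>> {"name": "carry_out", "arguments": {
  "series": [
    [0,0,0,0],
    [0,0,0,0],
    [0,0,0,0],
    [0,0,0,0],
    [0,0,0,0],
    [0,0,0,0],
    [0,0,0,0],
    [0,0,0,0],
    [0,0,0,0],
    [0,0,0,0]
  ]
}}

```text
clock: 10.6
ee_pos: [0.5802, 0.0407, 0.1747]
ee_rot: [[-0.848, 0.53, -0.002], [0.53, 0.848, 0.006], [0.005, 0.004, -1.0]]
force: [0.9, -0.3, -1.4]
finger_gap: -0.0001
```

```bash
python3 lid.py l6 0.85 0.7;python3 - <<'E'
from h import *
cv2.imwrite("pics/w6.png",robot.camera("wrist"))
a=cv2.imread("pics/w5.png").astype(int);b=cv2.imread("pics/w6.png").astype(int);print(abs(a-b).mean())
st()
E
```

```text
t 10.6 p [0.5802 0.0407 0.1747] local -0.0443 0.0036 yawErr -1.33 q [ 0.01  0.04  1.42  0.01  1.68 -1.  ] F [ 0.91 -0.26 -1.36] z [-0.002  0.006 -1.   ]
0.43880102040816327
t 10.7 p [0.5802 0.0407 0.1747] local -0.0443 0.0036 yawErr -1.33 q [ 0.01  0.04  1.42  0.01  1.68 -1.  ] F [ 0.79 -0.22 -1.09] z [-0.002  0.006 -1.   ]
```

View pics/l6.png

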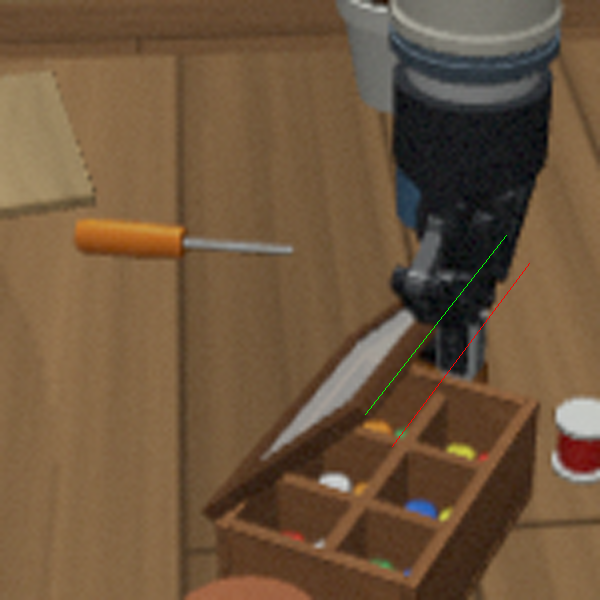

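View pics/w6.png

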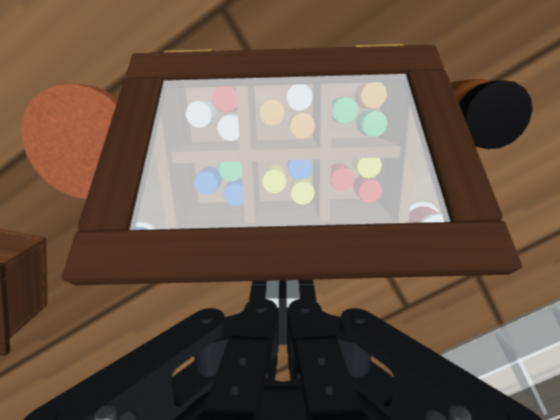

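>>> {"name": "carry_out", "arguments": {
  "series": [
    [-0.2,0,0.1,0],
    [-0.2,0,0.1,0],
    [-0.2,0,0.1,0],
    [-0.2,0,0.1,0],
    [-0.2,0,0.1,0],
    [-0.2,0,0.1,0],
    [-0.2,0,0.1,0],
    [-0.2,0,0.1,0],
    [-0.2,0,0.1,0],
    [0,0,0,0]
  ]
}}

```text
clock: 11.7
ee_pos: [0.5969, 0.0301, 0.1645]
ee_rot: [[-0.848, 0.53, -0.003], [0.53, 0.848, 0.006], [0.006, 0.004, -1.0]]
force: [1.2, -0.2, 0.4]
finger_gap: 0.0
```

```bash
python3 lid.py l7 0.65 0.55;python3 - <<'E'
from h import *
cv2.imwrite("pics/w7.png",robot.camera("wrist"))
st()
E
```

```text
t 11.7 p [0.5969 0.0301 0.1645] local -0.064 0.0041 yawErr -1.34 q [-0.01  0.09  1.39  0.01  1.67 -1.02] F [ 1.25 -0.19  0.43] z [-0.003  0.006 -1.   ]
t 11.8 p [0.5968 0.0302 0.1647] local -0.0639 0.0041 yawErr -1.34 q [-0.01  0.09  1.39  0.01  1.67 -1.02] F [ 1.51 -0.2  -1.58] z [-0.003  0.006 -1.   ]
```

View pics/l7.png

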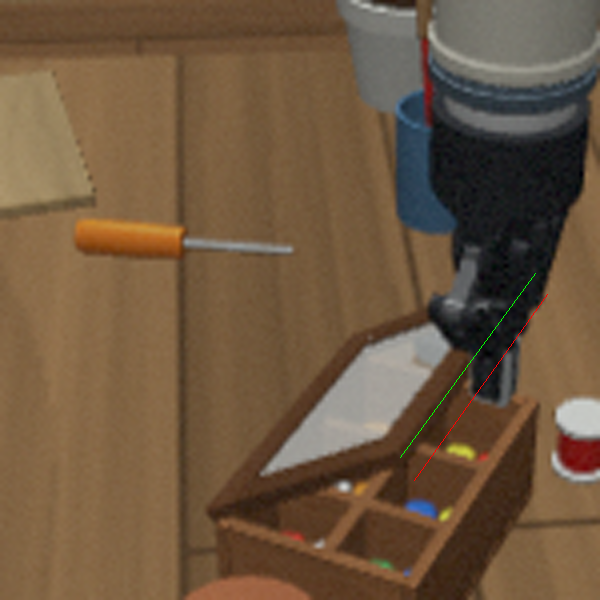

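View pics/w7.png

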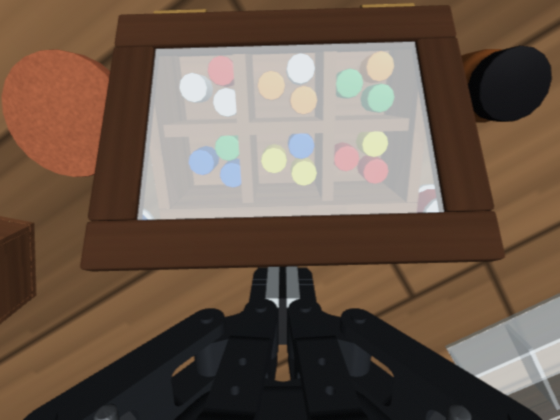

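>>> {"name": "carry_out", "arguments": {
  "series": [
    [-0.13,0,0.18,0],
    [-0.13,0,0.18,0],
    [-0.13,0,0.18,0],
    [-0.12,0,0.18,0],
    [-0.12,0,0.18,0],
    [-0.12,0,0.18,0],
    [-0.11,0,0.18,0],
    [-0.11,0,0.18,0],
    [-0.1,0,0.18,0],
    [-0.1,0,0.18,0]
  ]
}}

```text
clock: 12.8
ee_pos: [0.6073, 0.0238, 0.1453]
ee_rot: [[-0.848, 0.53, -0.003], [0.53, 0.848, 0.006], [0.005, 0.004, -1.0]]
force: [0.8, -0.9, -0.4]
finger_gap: -0.0
```

```bash
python3 lid.py l8 0.47 0.55
```

```text
t 12.8 p [0.6073 0.0238 0.1453] local -0.0762 0.0042 yawErr -1.32 q [-0.02  0.12  1.39  0.01  1.63 -1.03] F [ 0.84 -0.89 -0.43] z [-0.003  0.006 -1.   ]
```

View pics/l8.png

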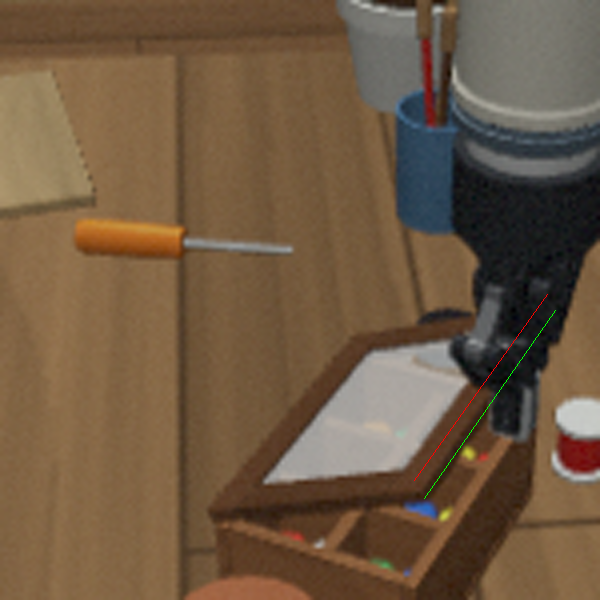

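>>> {"name": "carry_out", "arguments": {
  "series": [
    [-0.1,0,0.19,0],
    [-0.1,0,0.19,0],
    [-0.09,0,0.19,0],
    [-0.09,0,0.19,0],
    [-0.08,0,0.19,0],
    [-0.08,0,0.19,0],
    [-0.07,0,0.19,0],
    [-0.07,0,0.19,0],
    [-0.06,0,0.19,0],
    [-0.06,0,0.19,0]
  ]
}}

```text
clock: 13.85
ee_pos: [0.6148, 0.0192, 0.1243]
ee_rot: [[-0.848, 0.53, -0.003], [0.53, 0.848, 0.006], [0.005, 0.004, -1.0]]
force: [1.5, 0.5, -1.3]
finger_gap: 0.0002
```

```bash
python3 lid.py l9 0.31 0.37
```

```text
t 13.85 p [0.6148 0.0192 0.1243] local -0.085 0.0044 yawErr -1.33 q [-0.03  0.15  1.4   0.01  1.6  -1.04] F [ 1.46  0.48 -1.32] z [-0.003  0.006 -1.   ]
```

View pics/l9.png

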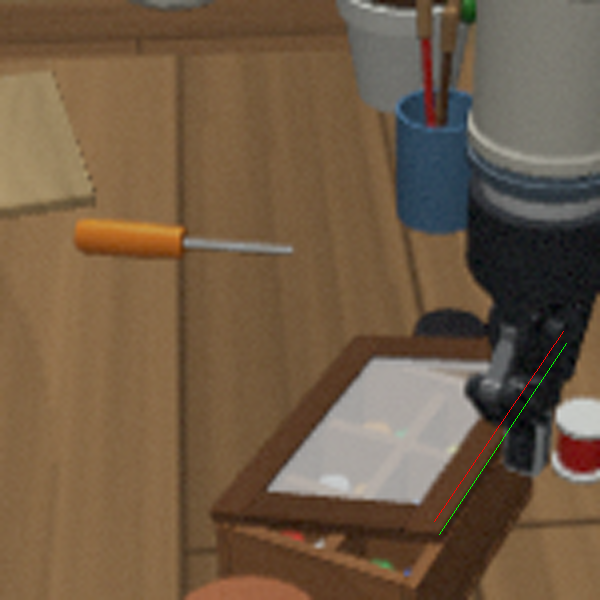

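>>> {"name": "carry_out", "arguments": {
  "series": [
    [-0.05,0,0.17,0],
    [-0.05,0,0.17,0],
    [-0.04,0,0.17,0],
    [-0.04,0,0.17,0],
    [-0.03,0,0.17,0],
    [-0.03,0,0.17,0],
    [-0.03,0,0.17,0],
    [-0.03,0,0.17,0],
    [-0.02,0,0.17,0],
    [-0.02,0,0.17,0]
  ]
}}

```text
clock: 14.9
ee_pos: [0.6181, 0.0171, 0.1055]
ee_rot: [[-0.848, 0.53, -0.002], [0.53, 0.848, 0.006], [0.005, 0.004, -1.0]]
force: [2.2, -0.7, -0.8]
finger_gap: -0.0
```

```bash
python3 lid.py l10 0.18 0.24
```

```text
t 14.9 p [0.6181 0.0171 0.1055] local -0.0889 0.0045 yawErr -1.34 q [-0.03  0.16  1.42  0.01  1.57 -1.04] F [ 2.24 -0.68 -0.85] z [-0.002  0.006 -1.   ]
```

View pics/l10.png

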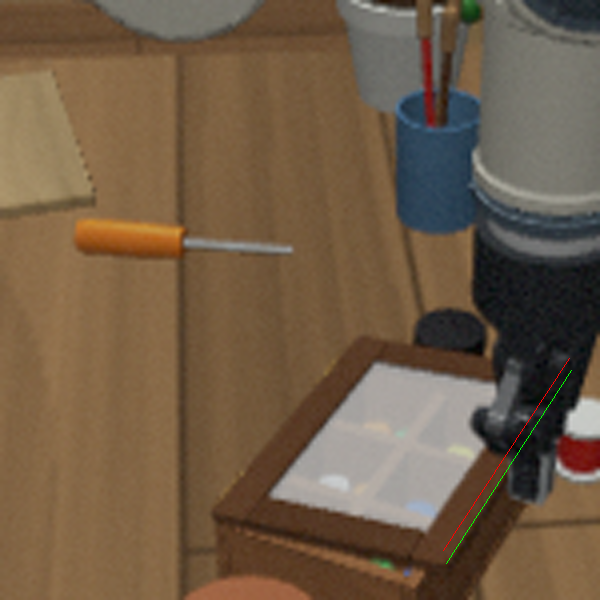

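>>> {"name": "carry_out", "arguments": {
  "series": [
    [-0.02,0,0.15,0],
    [-0.02,0,0.15,0],
    [-0.02,0,0.15,0],
    [-0.01,0,0.15,0],
    [-0.01,0,0.15,0],
    [-0.01,0,0.15,0],
    [-0.01,0,0.15,0],
    [0,0,0.15,0],
    [0,0,0.15,0],
    [0,0,0.15,0]
  ]
}}

```text
clock: 15.95
ee_pos: [0.619, 0.0168, 0.0901]
ee_rot: [[-0.848, 0.53, -0.002], [0.53, 0.848, 0.006], [0.005, 0.004, -1.0]]
force: [-0.2, -1.0, 1.0]
finger_gap: -0.0
```

```bash
python3 lid.py l11 0.08 0.14
```

```text
t 15.95 p [0.619  0.0168 0.0901] local -0.0899 0.0043 yawErr -1.33 q [-0.03  0.17  1.43  0.01  1.54 -1.04] F [-0.18 -0.96  1.04] z [-0.002  0.006 -1.   ]
```

View pics/l11.png

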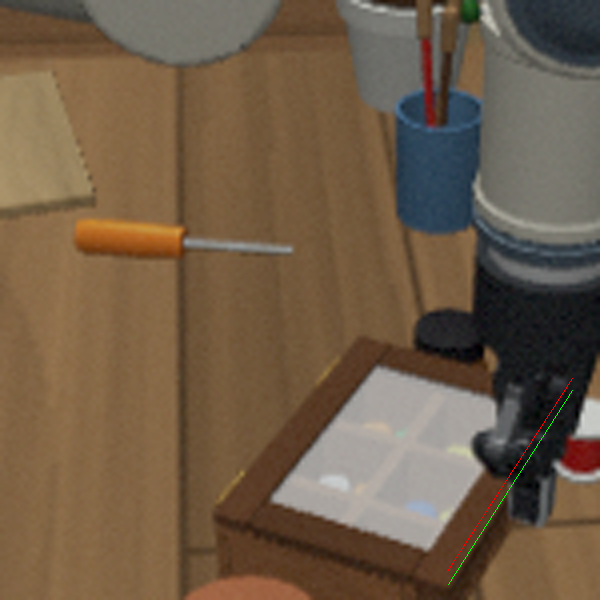

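>>> {"name": "carry_out", "arguments": {
  "series": [
    [0.02,0,0.12,0],
    [0.02,0,0.12,0],
    [0.02,0,0.12,0],
    [0.01,0,0.12,0],
    [0.01,0,0.12,0],
    [0,0,0.12,0],
    [0,0,0.12,0],
    [0,0,0.12,0],
    [0,0,0.12,0],
    [0,0,0.12,0]
  ]
}}

```text
clock: 17.0
ee_pos: [0.619, 0.0169, 0.0778]
ee_rot: [[-0.848, 0.53, 0.001], [0.53, 0.848, 0.005], [0.002, 0.005, -1.0]]
force: [1.5, -1.8, 0.8]
finger_gap: 0.0
```

```bash
python3 lid.py l12 0 0.05; python3 - <<'E'
from h import *
cv2.imwrite("pics/w12.png",robot.camera("wrist"))
st()
E
```

```text
t 17.0 p [0.619  0.0169 0.0778] local -0.0898 0.0042 yawErr -1.35 q [-0.03  0.18  1.45  0.01  1.52 -1.04] F [ 1.46 -1.76  0.76] z [ 0.001  0.005 -1.   ]
t 17.1 p [0.619  0.0169 0.0777] local -0.0898 0.0042 yawErr -1.35 q [-0.03  0.18  1.45  0.01  1.52 -1.04] F [ 1.61 -0.98 -1.09] z [ 0.001  0.005 -1.   ]
```

View pics/l12.png

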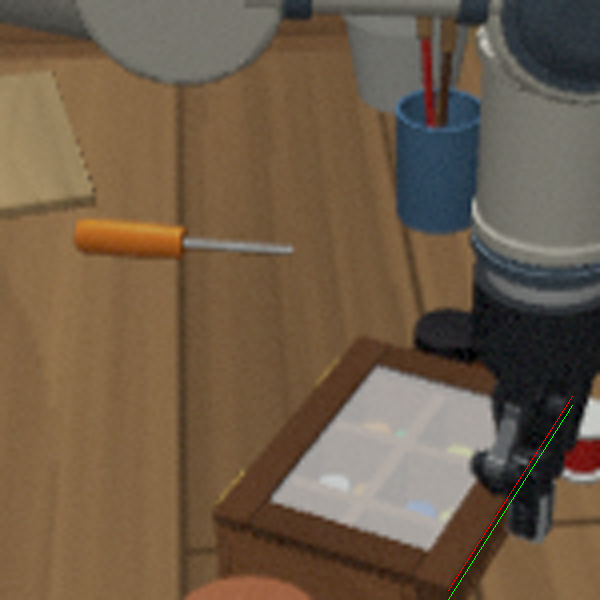

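View pics/w12.png

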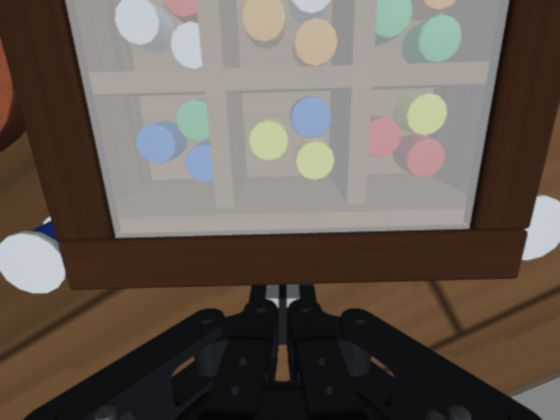

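```bash
python3 - <<'E'
from h import *
x,y,th=np.load("pose.npy");c,s=np.cos(th),np.sin(th)
W=lambda lx,ly,z:[x+c*lx-s*ly,y+s*lx+c*ly,z]
im=robot.camera("side");x0,y0=225,205
big=cv2.resize(im[y0:y0+70,x0:x0+100],None,fx=7,fy=7,interpolation=cv2.INTER_CUBIC)
cv2.imwrite("pics/z12.png",big)
for a in(0,.03,.06,.1):
  print(a,[((proj("side",W(.06-.14*np.cos(a)+d*np.sin(a),.092,.075+.14*np.sin(a)+d*np.cos(a)))[0]-(x0,y0)+.5)*7).round() for d in(0,.01)])
  # wrist: corner upper front
  print([proj("wrist",W(.06-.14*np.cos(a)+.01*np.sin(a),l,.075+.14*np.sin(a)+.01*np.cos(a)))[0].round() for l in(-.092,.092)])
E
```

```text
0 [array([470., 316.]), array([471., 291.])]
[array([516., 282.]), array([ 65., 293.])]
0.03 [array([471., 306.]), array([471., 280.])]
[array([523., 287.]), array([ 58., 298.])]
0.06 [array([471., 295.]), array([470., 269.])]
[array([531., 292.]), array([ 51., 304.])]
0.1 [array([470., 280.]), array([467., 254.])]
[array([543., 299.]), array([ 40., 311.])]
```

View pics/z12.png

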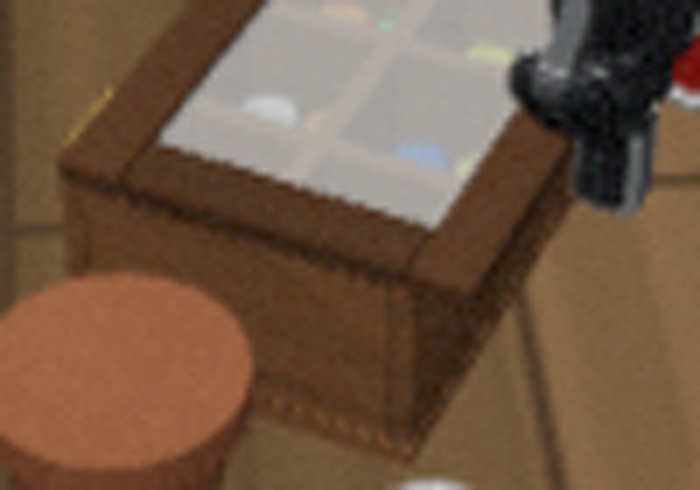

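>>> {"name": "carry_out", "arguments": {
  "series": [
    [0.01,0,0.12,0],
    [0.01,0,0.12,0],
    [0,0,0.12,0],
    [0,0,0.12,0],
    [0,0,0.12,0],
    [-0.02,0,0,0],
    [-0.03,0,0,0],
    [-0.05,0,0,0],
    [-0.1,0,0,0],
    [-0.2,0,0,0]
  ]
}}

```text
clock: 18.15
ee_pos: [0.6211, 0.0156, 0.0702]
ee_rot: [[-0.848, 0.53, -0.003], [0.53, 0.848, 0.006], [0.006, 0.004, -1.0]]
force: [0.2, -1.0, 0.7]
finger_gap: 0.0
```

```bash
python3 - <<'E'
from h import *
st()
im=robot.camera("side");x0,y0=225,205
a=cv2.resize(im[y0:y0+70,x0:x0+100],None,fx=7,fy=7,interpolation=cv2.INTER_CUBIC)
b=cv2.imread("pics/z12.png");cv2.imwrite("pics/z13.png",a);print(cv2.absdiff(a,b)[:,:480].mean())
E
```

```text
t 18.15 p [0.6211 0.0156 0.0702] local -0.0923 0.0043 yawErr -1.32 q [-0.03  0.19  1.45  0.01  1.51 -1.05] F [ 0.16 -1.01  0.67] z [-0.003  0.006 -1.   ]
1.8877777777777778
```

View pics/z13.png

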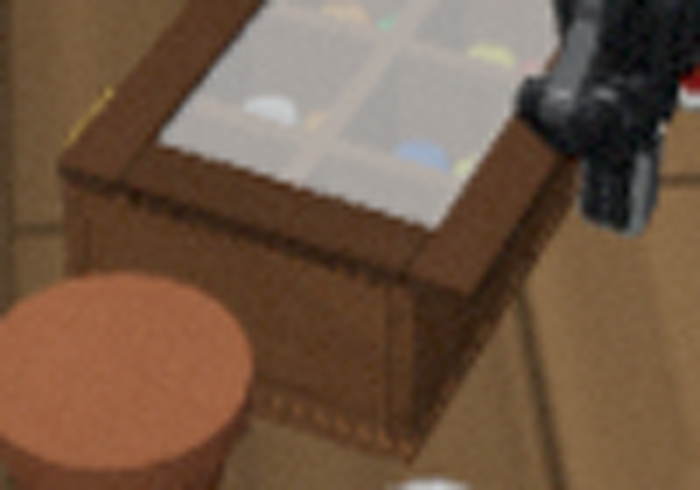

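>>> {"name": "carry_out", "arguments": {
  "series": [
    [-0.5,0,0,0],
    [-1,0,0,0],
    [-1.5,0,0,0],
    [-1.5,0,0,0],
    [-1,0,-1,0],
    [0,0,-3,0],
    [0,0,-4,0],
    [0,0,-4,0],
    [0,0,-4,0],
    [0,0,0,0]
  ]
}}

```text
clock: 19.2
ee_pos: [0.6739, -0.0204, 0.231]
ee_rot: [[-0.847, 0.532, -0.009], [0.532, 0.847, 0.006], [0.01, 0.001, -1.0]]
force: [-0.7, -0.1, 0.3]
finger_gap: -0.0
```

>>> {"name": "carry_out", "arguments": {
  "series": [
    [-1,0,-3,0],
    [-1,0,-3,0],
    [-2,0,0,0],
    [-2,0,0,0],
    [0,0,0,0],
    [0,0,0,0],
    [0,0,0,0],
    [0,0,0,0],
    [0,0,0,0],
    [0,0,0,0]
  ]
}}

```text
clock: 20.2
ee_pos: [0.727, -0.055, 0.2885]
ee_rot: [[-0.847, 0.532, -0.013], [0.532, 0.847, 0.006], [0.014, -0.001, -1.0]]
force: [0.2, -0.1, 0.3]
finger_gap: 0.0001
```

```bash
python3 - <<'E'
from h import *
st()
im=robot.camera("side");cv2.imwrite("pics/side14.png",im)
x0,y0=225,205
a=cv2.resize(im[y0:y0+70,x0:x0+100],None,fx=7,fy=7,interpolation=cv2.INTER_CUBIC)
b=cv2.imread("pics/z13.png");print(cv2.absdiff(a,b)[:,:480].mean())
im=robot.camera("top");cv2.imwrite("pics/top14.png",im)
E
```

```text
t 20.2 p [ 0.727  -0.055   0.2885] local -0.2194 0.011 yawErr -1.45 q [-0.12  0.5   0.68  0.01  1.98 -1.13] F [ 0.21 -0.15  0.32] z [-0.013  0.006 -1.   ]
2.356911848072562
```

View pics/side14.png

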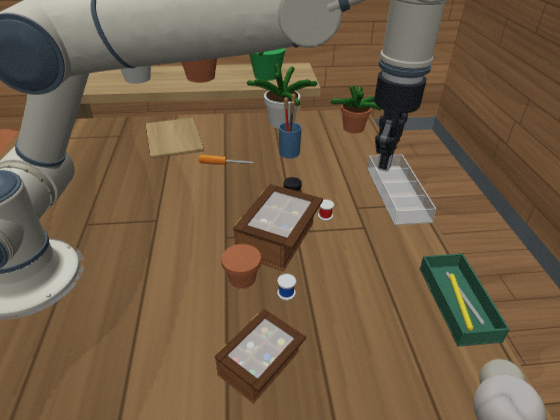

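View pics/top14.png

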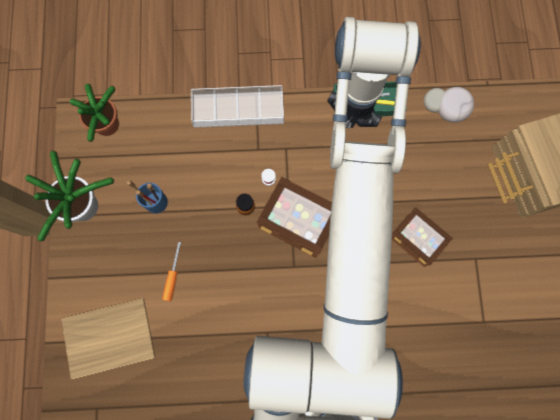

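The pictures show the lid lying shut, with its front corner near (283,265) in the side view. The red spool (326,209), blue spool (287,286), pot, jar, cup and driver stand at the same pixels as at the start, and the hand is clear.

```bash
python3 -c "
from bench import robot
print(robot.close_job())"
```

```text
the job is handed in; nothing more can be done
None
```

The bead case is shut, the hand is clear and the job is handed in at about 20 s of the 58 s allowed. No verdict was reported, so the checks below are from my own images and readings.

**Tip:** I pushed the lid forward from behind with the closed fingers to about 1.3 rad. I then moved the fingers over it to the front while it was still falling slowly.

**Catch:** The lid came to rest on the fingers at about 0.85 rad. Wrist pictures about 1.1 s apart were unchanged, and the contact force was about 1.4 N.

**Lowering:** I lowered it along its arc at 1 to 3 cm/s until it was shut. The wrist force I read after each move never passed about 3 N.

**Last checks:**
- **Lid:** In the last pictures it lies shut. It did not move when the finger left it.
- **Bystanders:** By eye, all six stand where they did at the start. The arm hides the pot and the blue spool in the last top view, so those two were checked only in the side view.
- **Contact:** The force reading is near zero, so the robot touches nothing.

**Less certain:**
- **Catch from below:** The tool can only point straight down, so the lid was held at its free edge on the side of the finger, mostly by friction. The finger was not squarely underneath it.
- **Last centimetre:** During the last one or two centimetres the force readings were close to noise. I could not confirm the lid stayed on the finger all the way, or measure its speed there. In the picture after the second-to-last lowering move it already looked nearly shut, at roughly 0.06 to 0.08 rad.

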